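# Run a depth gauge along a sealing plate's gasket groove and hold the reading

## Robot

A 6-joint arm with a two-finger parallel gripper is mounted at the origin on a cart in front of the work surface, level with it; the furniture and walls round the work are solid. World frame = base frame: x ahead of the robot, y to its left, z up, the work surface at z = 0. Lengths are in m, angles in rad, forces in N, time in s.
With the tool pointing down it reaches from about 0.3 to 0.75 m from the base axis. Payload 8.5 kg.
Tool frame: the origin (TCP) lies on the centre line of the jaws, within the pads' length; the fingertips stand 17 mm ahead of it and the grasp point (between the pads) lies 2 mm behind it; z points along the fingers, x is the direction in which the jaws open and shut, and the axes are right-handed (so a half turn about z gives the same grasp; the last joint's range is limited). The gripper opens to 88 mm and grips with 3 to 60 N. Pads are 18 mm wide; open, the fingers measure 123 mm over their backs; the gripper's body (75 mm by 187 mm) begins 45 mm behind the grasp point.
Start: joints at [0.959, 0.381, 1.297, -0, 1.464, -0.215], TCP at [0.213, 0.507, 0.256] pointing down, gripper open.
Joint ranges: [-3.11, 3.11], [-0.89, 2.33], [0.22, 2.48], [-1.42, 4.56], [0.17, 2.85], [-2.88, 2.88]. Speed limits (rad/s): [2.39, 2.39, 3.14, 3.14, 3.14, 3.14].

## Interface

Orientations are given as a 3x3 rotation matrix whose columns are the frame's x, y, z axes.
In Python, from workcell import arm, jaws, planner, vision, ticket gives the robot as it stands. Calls block until the motion is done:
- arm.move_to(position, orientation): joint-space move of the TCP to a pose.
- arm.line_to(position, rotation=None, v=0.15): straight line of the TCP; rotation=None keeps the orientation; v is the mean speed in m/s.
- arm.set_joints(angles): joint-space move.
- jaws.grip(opening, newtons=None): finger opening in m; newtons is the grip in N (None keeps the last); returns when the fingers have stopped.
- arm.hold(seconds).
- planner.solve_ik(position, orientation): joint angles nearest the present ones, or None.
- vision.get_image(name): name is "scene" or "top" or "wrist"; returns a dict with "pixels" (480x640x3 uint8, blue, green, red), "camera_matrix" (3x3 intrinsics, pixels), "position" and "attitude" of the camera in the world. Camera axes: x right, y down, z forward; pixel columns grow to the right and rows downward; lengths in m; the calibration is good to about 2 mm. A picture is of the moment at which its call begins. There is no depth.
A pose or a line that the arm cannot do raises arm.Unreachable and nothing moves.
- ticket.close_job(): hands the job in, once; it reports no verdict.
Readings, each from a call of its own:
- arm.get_time(): time.
- arm.get_joint_pos(): joint angles.
- arm.get_dq(): joint speeds.
- arm.get_effort(): joint torques, N m.
- arm.get_position(): TCP position.
- arm.get_orientation(): TCP orientation.
- arm.get_contact_force(): force on the tool from outside, world axes, zero at the start.
- arm.get_torque(): the same for the moment, N m.
- arm.get_width(): finger opening in m.
Only numpy, scipy, OpenCV 4.12 (cv2) and the standard library are available. Lean on these libraries where they do the work, as an engineer would, in place of code of your own. Each camera call takes 0.05 s, during which the arm holds its last target.

## Task

Check the gasket groove of the tub sealer's plate: lift the dial depth gauge out of its holder by the grip on top, stand it upright over the groove at the single edge notch, foot flat across the groove and pin down inside, and draw it along to the middle of the pair of notches, slowly (about 2 cm/s) and without lifting it. Press lightly, so that the sprung grip goes part of the way down but not to its stop. Finish still holding it there, gripped, upright, foot flat and lightly pressed, with the other things on the bench left where they are.

Things in the scene. Friction and masses are not known exactly. Their poses are not given: they have to be found in the camera images.
- gauge: dial depth gauge, 0.28 kg. From below: pin 4 mm thick, round-ended; foot 18 x 44 x 8 mm; stem 12 mm thick; dial 53 mm across, 21 mm thick; neck; black grip. Origin: centre of the foot's underside. z up, x along the foot's 18 mm (white dial face to -x), y along its 44 mm: y goes across the groove, x along it. Starts upright in the holder, foot underside 16 mm above the table; lift it straight up 35 mm to clear
- gauge_grip (a point): centre of the gauge's black grip, 119 mm above the foot's underside when not pressed. The grip is a block 16 mm (gauge x) by 28 mm (gauge y) by 50 mm tall; pinch it across the 16 mm from above. The dial's top is 37 mm below this point. Axes as gauge
- gauge_tip (a point): lowest point of the measuring pin; 9 mm below the foot's underside when the pin is free. Axes as gauge
- gauge_handle (a joint): how far the grip is pressed down on the gauge against its spring, in m: 0 = up (also while the gauge hangs from the grip), 0.008 = at its stop. It starts to move at 2 N and needs 0.8 N more per mm (about 5 N at half-way)
- gauge_pin (a joint): how far the pin is pushed up into the gauge, in m: 0 = free; 0.004 when the foot lies flat on the plate with the pin on the groove's floor; 0.009 when the pin stands on the land beside the groove. Spring about 1 N
- gauge_holder: grey plastic holder block 44 x 72 x 30 mm, fixed for the job; origin at the centre of its underside. The foot stands in its pocket (26 x 52 mm)
- sealing_plate: fixed plate, bright lands on a dark base, 230 (x) x 218 (y) x 20 mm on a rubber mat 266 x 244 x 4 mm, top face 24 mm above the table; origin on the table under its centre. A groove 12 mm wide, 5 mm deep runs in a rectangle round the pocket, 82 mm (y) and 88 mm (x) from the centre, lands 21 mm wide beside it. Notches (10 mm wide, 8 deep) only in the +y edge: one near the -x end, a pair near the +x end
- start_mark (a point): point on the groove's centre line opposite the single notch, at the height of the plate's top face (the groove's floor is 5 mm lower). Axes as the plate: x along the groove toward the pair of notches, 120 mm away; y across it, toward the notched edge
- read_mark (a point): point on the groove's centre line opposite the middle of the pair of notches (the 8 mm tooth between them), at the height of the plate's top face. Axes as start_mark
- funnel: bystander: steel funnel standing on its rim, 101 x 122 x 108 mm, origin under its centre
- label_roll: bystander: roll of white labels, 82 mm across, 38 mm high
- tape_roll: bystander: roll of tape, 98 mm across, 25 mm high
- marker: bystander: marker pen 135 mm long lying on the yellow pad
- cap_05: bystander: black bottle cap, 33 mm across, 19 mm high
- bottle_06: bystander: filled bottle, 77 mm across, 222 mm tall, behind the plate
There are look-alikes about, which are no part of the job. Of the things that look like the gauge_holder, take the one that is farthest from the robot's base at the start.

How it is judged:
By the outcome, as a careful person would: the job done as asked, in the order asked, and still so for the second after the job is handed in, while the arm keeps its last pose, push and grip.
It also fails if it takes over 54 s, if anything falls off the work surface, if the arm or the gripper's body presses on something with over 40 N, if the wrist force passes 120 N, or if a joint passes its speed limit or range.

## Working session

There is one attempt and no reset: what is moved stays moved. The work goes in short steps, each a Python script; the robot and the scene stay as the last script left them, time stands still between calls to the robot, and variables do not carry over. Pictures are saved under pics/ and viewed, and the job is handed in when it is done.

```bash
ls; mkdir -p pics; python3 - <<'E'
from workcell import arm, vision
import cv2, numpy as np, pickle
d={}
for n in ("scene","top","wrist"):
    r=vision.get_image(n); d[n]=r; cv2.imwrite(f"pics/{n}0.png",r["pixels"]); print(n,np.round(r["camera_matrix"],1).tolist(),np.round(r["position"],3),np.round(r["attitude"],3).tolist())
pickle.dump(d,open("v0.pkl","wb")); print(arm.get_time(), arm.get_orientation(),arm.get_width())
E
```

```text
pics
scene [[444.0, 0.0, 320.7], [0.0, 444.0, 239.6], [0.0, 0.0, 1.0]] [ 0.11  -0.795  0.638] [[0.835, -0.252, 0.489], [-0.55, -0.423, 0.72], [0.026, -0.87, -0.492]]
top [[517.6, 0.0, 328.0], [0.0, 517.6, 240.7], [0.0, 0.0, 1.0]] [ 0.356 -0.03   1.613] [[0.007, -0.982, 0.19], [-1.0, -0.008, -0.008], [0.009, -0.19, -0.982]]
wrist [[368.7, 0.0, 325.1], [0.0, 368.7, 236.9], [0.0, 0.0, 1.0]] [0.138 0.539 0.384] [[0.387, 0.876, 0.286], [0.922, -0.367, -0.123], [-0.003, 0.312, -0.95]]
0.15 [[ 3.86486147e-01  9.22295014e-01 -6.04275403e-04]
 [ 9.22294673e-01 -3.86486546e-01 -8.28509183e-04]
 [-9.97674202e-04 -2.37112663e-04 -9.99999474e-01]] 0.08792091574673815
```

View pics/scene0.png

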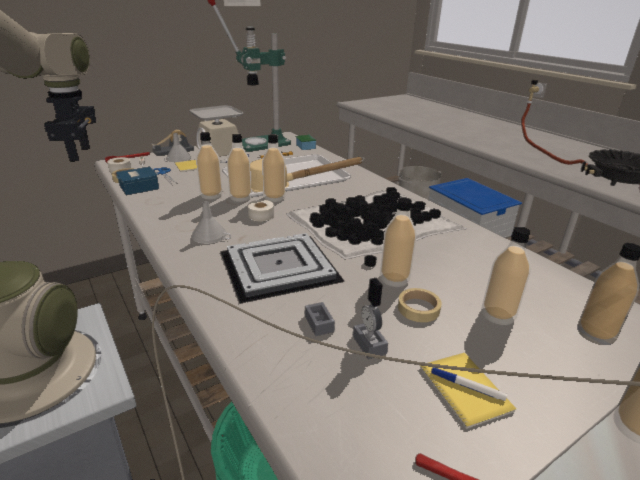

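View pics/top0.png

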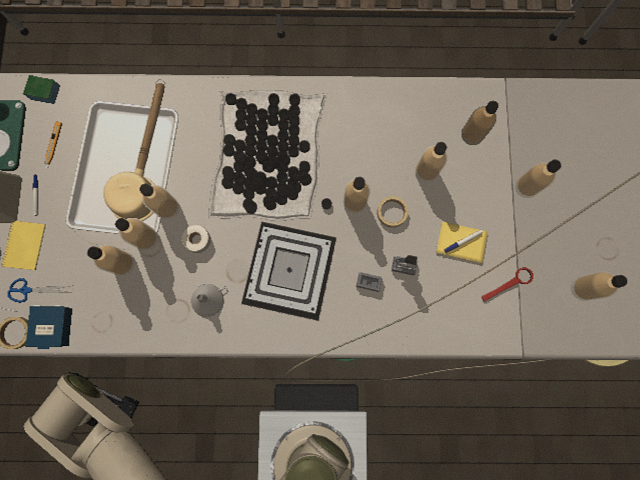

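View pics/wrist0.png

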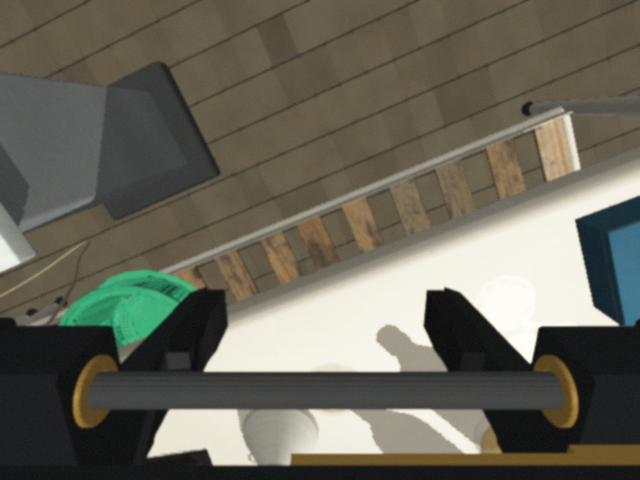

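```bash
python3 - <<'E'
import cv2, numpy as np, pickle
d=pickle.load(open("v0.pkl","rb"))
t=d["top"]["pixels"]; s=d["scene"]["pixels"]
cv2.imwrite("pics/tc1.png",cv2.resize(t[215:330,235:345],None,fx=5,fy=5,interpolation=cv2.INTER_CUBIC))
cv2.imwrite("pics/tc2.png",cv2.resize(t[240:320,345:445],None,fx=7,fy=7,interpolation=cv2.INTER_CUBIC))
cv2.imwrite("pics/sc1.png",cv2.resize(s[225:365,215:425],None,fx=3.8,fy=3.8,interpolation=cv2.INTER_CUBIC))
E
```

```text
(no output)
```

View pics/tc1.png

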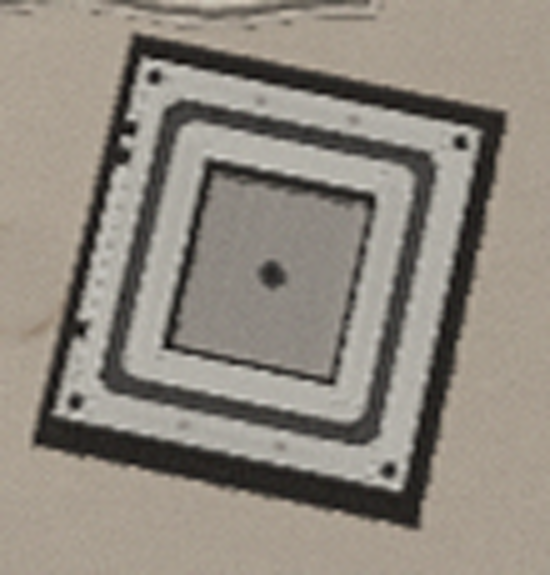

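View pics/tc2.png

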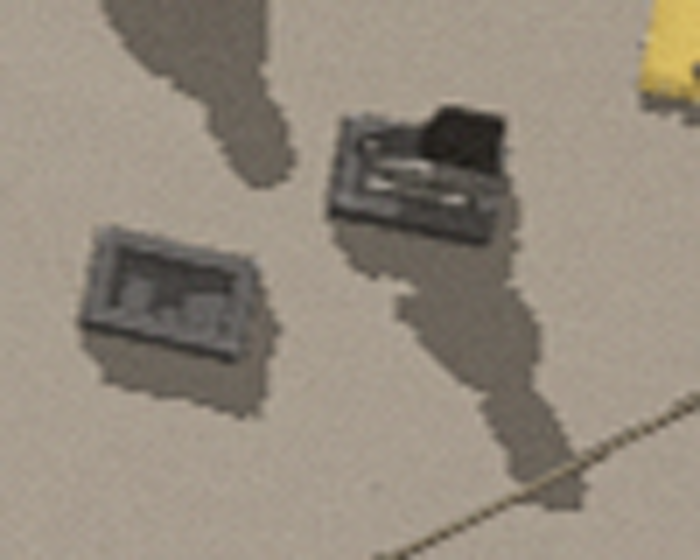

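View pics/sc1.png

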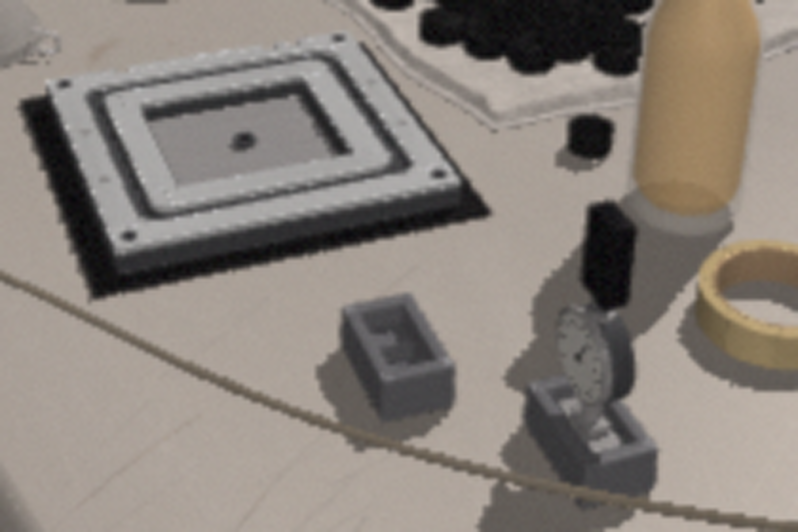

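```bash
cat > h.py <<'E'
import numpy as np, cv2, pickle
def ray(r,uv):
    K=np.array(r["camera_matrix"]);R=np.array(r["attitude"])
    uv=np.atleast_2d(np.asarray(uv,float))
    return (R@(np.linalg.inv(K)@np.c_[uv,np.ones(len(uv))].T)).T
def onplane(r,uv,z):
    d=ray(r,uv);c=np.array(r["position"]);s=(z-c[2])/d[:,2];return c+d*s[:,None]
def proj(r,P):
    P=np.atleast_2d(P);q=(np.array(r["attitude"]).T@(P-np.array(r["position"])).T);q=np.array(r["camera_matrix"])@q
    return (q[:2]/q[2]).T
def tri(rs,uvs):
    A=np.zeros((3,3));b=np.zeros(3);ds=[]
    for r,uv in zip(rs,uvs):
        d=ray(r,uv)[0];d/=np.linalg.norm(d);M=np.eye(3)-np.outer(d,d);A+=M;b+=M@np.array(r["position"])
    return np.linalg.solve(A,b)
E
python3 - <<'E'
from h import *
d=pickle.load(open("v0.pkl","rb"));T=d["top"];S=d["scene"]
f=lambda p:np.array(p)/5+[235,215]
# plate bright-face corners and notches in crop tc1
names=dict(TL=(135,60),TR=(483,128),BR=(405,492),BL=(55,415),N1=(82,328),N2a=(130,128),N2b=(122,155),dot=(272,274))
for k,p in names.items(): print(k,onplane(T,f(p)-0.4,0.024).round(4))
# grip: triangulate: top face centre top crop tc2 ; scene crop
g=tri([T,S],[np.array([465,125])/7+[345,240],np.array([606,212])/3.8+[215,225]]);print("grip top~",g)
h=np.array([[345,115],[500,145],[490,240],[330,215]])/7+[345,240]
print("holder",onplane(T,h,0.03).round(4))
h=np.array([[98,228],[258,258],[240,357],[83,328]])/7+[345,240]
print("empty",onplane(T,h,0.03).round(4))
print("bottle top",tri([T,S],[(359,183),(402,205)]))
for uv in [(170,288),(240,308),(400,362),(520,375)]:
    print("cord scene z0 -> top px",proj(T,onplane(S,uv,0.0)).round(), proj(T,onplane(S,uv,0.2)).round(),proj(T,onplane(S,uv,0.4)).round())
E
```

```text
TL [[0.7062 0.166  0.024 ]]
TR [[ 0.6646 -0.0527  0.024 ]]
BR [[ 0.4385 -0.0064  0.024 ]]
BL [[0.4837 0.208  0.024 ]]
N1 [[0.5372 0.1934 0.024 ]]
N2a [[0.6627 0.1678 0.024 ]]
N2b [[0.6456 0.1723 0.024 ]]
dot [[0.5716 0.0773 0.024 ]]
grip top~ [ 0.58836882 -0.27885532  0.1588896 ]
holder [[ 0.6139 -0.2484  0.03  ]
 [ 0.601  -0.3168  0.03  ]
 [ 0.5587 -0.3113  0.03  ]
 [ 0.5692 -0.241   0.03  ]]
empty [[ 0.5626 -0.1387  0.03  ]
 [ 0.5499 -0.209   0.03  ]
 [ 0.5064 -0.2006  0.03  ]
 [ 0.5185 -0.132   0.03  ]]
bottle top [ 0.79229132 -0.12625004  0.20776404]
cord scene z0 -> top px [[271. 359.]] [[373. 385.]] [[510. 421.]]
cord scene z0 -> top px [[324. 322.]] [[413. 356.]] [[535. 402.]]
cord scene z0 -> top px [[426. 260.]] [[493. 306.]] [[585. 369.]]
cord scene z0 -> top px [[470. 206.]] [[527. 262.]] [[607. 340.]]
```

```bash
cat >> h.py <<'E'
def Rdown(yaw,flip=False):
    x=np.array([np.cos(yaw),np.sin(yaw),0]);
    if flip:x=-x
    z=np.array([0,0,-1.]);return np.c_[x,np.cross(z,x),z]
E
python3 - <<'E'
from h import *
from workcell import arm,planner
y=np.radians(-11)
for fl in (0,1):
    for p in [(.585,.10,.27),(.588,-.279,.28),(.588,-.279,.133),(.52,.18,.143),(.64,.15,.143)]:
        q=planner.solve_ik(p,Rdown(y,fl));print(fl,p,None if q is None else np.round(q,2))
d=pickle.load(open("v0.pkl","rb"));T=d["top"]
print("cord",onplane(T,[(425,294),(400,307),(460,275)],0.08).round(3))
E
```

```text
0 (0.585, 0.1, 0.27) [-0.03  0.45  1.14 -0.    1.55  0.16]
0 (0.588, -0.279, 0.28) [-0.62  0.55  0.94 -0.    1.65 -0.43]
0 (0.588, -0.279, 0.133) [-0.62  0.66  1.17 -0.    1.31 -0.43]
0 (0.52, 0.18, 0.143) [ 0.12  0.49  1.47 -0.    1.18  0.31]
0 (0.64, 0.15, 0.143) [ 0.05  0.66  1.14 -0.    1.34  0.24]
1 (0.585, 0.1, 0.27) None
1 (0.588, -0.279, 0.28) [-0.62  0.55  0.94 -0.    1.65  2.71]
1 (0.588, -0.279, 0.133) [-0.62  0.66  1.17 -0.    1.31  2.71]
1 (0.52, 0.18, 0.143) [ 0.12  0.49  1.47 -0.    1.18 -2.83]
1 (0.64, 0.15, 0.143) None
cord [[ 0.494 -0.331  0.08 ]
 [ 0.455 -0.256  0.08 ]
 [ 0.551 -0.437  0.08 ]]
```

```bash
python3 - <<'E'
from h import *
from workcell import arm,vision
y=np.radians(-11)
arm.move_to((.585,.10,.27),Rdown(y))
r=vision.get_image("wrist");cv2.imwrite("pics/w1.png",r["pixels"]);pickle.dump(r,open("w1.pkl","wb"))
print(arm.get_time(),np.round(arm.get_position(),4),r["position"],np.round(arm.get_contact_force(),2))
E
```

```text
2.1917 [0.5847 0.101  0.2701] [0.59998586 0.18099278 0.39893341] [-0.28 -0.28 -0.24]
```

View pics/w1.png

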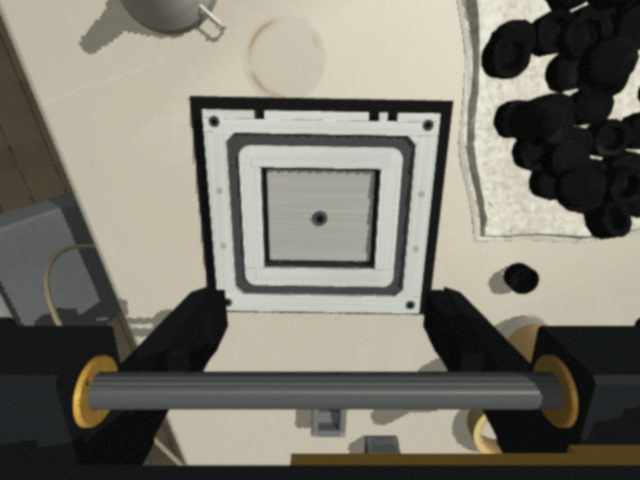

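```bash
python3 - <<'E'
from h import *
r=pickle.load(open("w1.pkl","rb"));im=r["pixels"]
cv2.imwrite("pics/w1c.png",cv2.resize(im[90:190,185:460],None,fx=2.9,fy=4,interpolation=cv2.INTER_NEAREST))
g=im.max(2).astype(int)
for row in (112,115,118): print(row,"N1",g[row,250:272].tolist(),"N2",g[row,364:402].tolist())
for c in (250,320,390): print(c,g[95:162,c].tolist())
E
```

```text
112 N1 [200, 198, 193, 169, 122, 74, 44, 35, 29, 23, 24, 25, 32, 77, 142, 189, 203, 207, 208, 203, 208, 205] N2 [163, 165, 165, 155, 128, 81, 42, 27, 24, 26, 26, 28, 26, 24, 57, 95, 126, 137, 133, 133, 135, 140, 133, 112, 63, 32, 26, 25, 27, 23, 27, 30, 40, 58, 82, 100, 106, 106]
115 N1 [203, 203, 200, 177, 127, 81, 51, 35, 29, 27, 23, 21, 31, 80, 153, 196, 210, 210, 210, 210, 210, 210] N2 [214, 211, 213, 204, 171, 103, 46, 27, 21, 24, 24, 25, 24, 40, 87, 152, 194, 203, 202, 206, 210, 209, 200, 161, 100, 36, 25, 26, 24, 22, 24, 28, 60, 116, 171, 202, 213, 212]
118 N1 [190, 191, 190, 179, 153, 125, 112, 105, 102, 98, 94, 95, 94, 114, 156, 192, 208, 212, 211, 213, 213, 213] N2 [210, 212, 210, 201, 167, 100, 41, 21, 16, 18, 17, 21, 18, 42, 89, 149, 188, 202, 202, 205, 206, 205, 185, 137, 74, 29, 14, 18, 18, 21, 18, 37, 80, 144, 191, 205, 207, 210]
250 [194, 161, 99, 48, 27, 29, 22, 24, 25, 26, 28, 27, 28, 34, 90, 150, 186, 200, 204, 204, 203, 202, 198, 190, 196, 213, 212, 210, 211, 209, 207, 207, 208, 209, 208, 205, 193, 151, 95, 58, 61, 70, 74, 70, 74, 69, 69, 69, 77, 107, 154, 187, 198, 203, 209, 210, 213, 211, 212, 210, 208, 204, 201, 202, 203, 203, 200]
320 [210, 204, 175, 123, 62, 27, 28, 25, 24, 25, 23, 25, 24, 28, 39, 89, 157, 199, 212, 215, 212, 211, 209, 201, 190, 196, 204, 206, 208, 206, 207, 208, 203, 199, 205, 205, 205, 197, 168, 113, 69, 55, 68, 76, 71, 73, 73, 73, 72, 78, 107, 155, 188, 202, 207, 208, 205, 206, 203, 203, 202, 201, 197, 198, 196, 199, 198]
390 [219, 219, 218, 200, 155, 83, 36, 23, 24, 25, 24, 29, 23, 29, 25, 24, 25, 26, 28, 23, 25, 24, 21, 14, 34, 99, 167, 202, 210, 214, 212, 212, 209, 208, 205, 205, 207, 208, 209, 196, 157, 88, 60, 58, 69, 71, 73, 74, 72, 68, 73, 94, 135, 176, 199, 206, 203, 205, 206, 205, 203, 203, 206, 206, 203, 204, 204]
```

View pics/w1c.png

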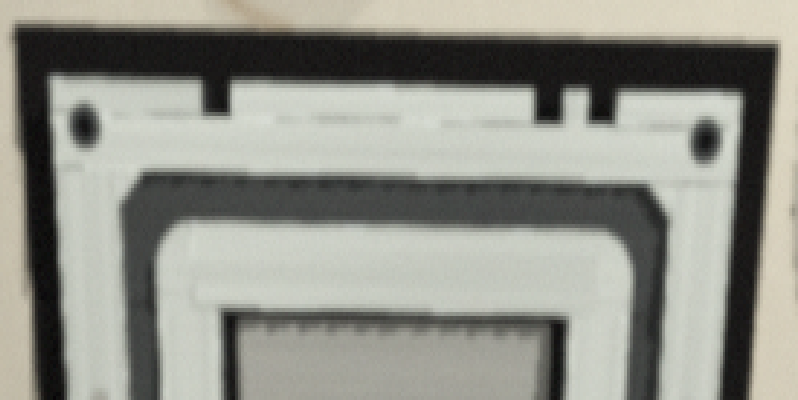

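```bash
python3 - <<'E'
from h import *
r=pickle.load(open("w1.pkl","rb"));g=r["pixels"].max(2).astype(float)
def cross(p,lev,down):  # first crossing index
    for i in range(len(p)-1):
        if down and p[i]>=lev>p[i+1] or (not down and p[i]<=lev<p[i+1]): return i+(p[i]-lev)/(p[i]-p[i+1])
E1=[];E2=[];E0=[]
for c in range(245,396,3):
    p=g[126:165,c]; a=cross(p,135,True); b=int(a)+2; e=b+cross(p[b:],135,False)
    E1.append((c,126+a));E2.append((c,126+e))
for c in list(range(272,360,3)):
    p=g[104:125,c];E0.append((c,104+cross(p,110,False)))
def line(uv):
    P=onplane(r,uv,.024)[:,:2]; vx,vy,x0,y0=cv2.fitLine(P.astype(np.float32),cv2.DIST_HUBER,0,.01,.01).ravel()
    n=np.array([-vy,vx]);res=(P-[x0,y0])@n
    if vx<0: vx,vy=-vx,-vy
    return np.array([x0,y0]),np.array([vx,vy]),res.std()
L={k:line(v) for k,v in (("outer",E1),("inner",E2),("edge",E0))}
for k,(p,v,s) in L.items(): print(k,p.round(4),"yaw",np.degrees(np.arctan2(v[1],v[0])).round(2),"std mm",(s*1e3).round(2))
v=L["outer"][1]+L["inner"][1];v/=np.linalg.norm(v);n=np.array([-v[1],v[0]])
off={k:L[k][0]@n for k in L};print({k:round(o,4) for k,o in off.items()},"width",off["outer"]-off["inner"],"edge-outer",off["edge"]-off["outer"])
mid=(off["outer"]+off["inner"])/2
row=115
def notch(c0,c1):
    p=g[row,c0:c1];a=cross(p,115,True);b=a and int(a)+2;e=b+cross(p[b:],115,False);P=onplane(r,[(c0+a,row),(c0+e,row)],.024)[:,:2]@v;return P
N1=notch(246,272);Na=notch(362,384);Nb=notch(381,405);print("widths",N1,Na,Nb, np.diff(N1),np.diff(Na),np.diff(Nb))
s=N1.mean();e=(Na.mean()+Nb.mean())/2;e2=(Na[1]+Nb[0])/2
print("start-read",e-s,e2-s)
S=v*s+n*mid;Rm=v*e+n*mid;print("start",S,"read",Rm,"yaw",np.degrees(np.arctan2(v[1],v[0])))
c=onplane(r,[(320,218)],.024)[0,:2];print("centre dot offs from mid groove",mid-c@n,(c@v-s))
np.save("marks.npy",np.array([S,Rm]))
# from top camera
T=pickle.load(open("v0.pkl","rb"))["top"];print("in top px",proj(T,np.c_[[S,Rm],[.024,.024]]))
print("tops edges in w1 of top-cam notch estimates",proj(r,[[.5372,.1934,.024],[.654,.170,.024]]))
E
```

```text
outer [0.5899 0.1655] yaw -11.94 std mm 0.19
inner [0.6005 0.1515] yaw -11.92 std mm 0.24
edge [0.5842 0.1886] yaw -11.94 std mm 0.1
{'outer': np.float32(0.2839), 'inner': np.float32(0.2724), 'edge': np.float32(0.3054)} width 0.0115558505 edge-outer 0.021464199
widths [0.48102313 0.48992317] [0.59161594 0.60088916] [0.60988817 0.61879506] [0.00890004] [0.00927322] [0.00890688]
start-read 0.11982392947787551 0.11991551280157547
start [0.53249201 0.17174299] read [0.64972648 0.14696691] yaw -11.93317
centre dot offs from mid groove 0.07982553445674506 0.06031708150377607
in top px [[257.99602774 281.77216005]
 [267.16388756 244.35363327]]
tops edges in w1 of top-cam notch estimates [[259.00200348 114.9748313 ]
 [382.34430796 115.81578618]]
```

```bash
python3 - <<'E'
from h import *
from workcell import arm,vision
y=np.radians(-10.5)
arm.move_to((.588,-.279,.25),Rdown(y))
r=vision.get_image("wrist");cv2.imwrite("pics/w2.png",r["pixels"]);pickle.dump(r,open("w2.pkl","wb"))
print(arm.get_time(),np.round(arm.get_position(),4),r["position"])
E
```

```text
3.6583 [ 0.5885 -0.2776  0.2503] [ 0.60295433 -0.19754531  0.37911464]
```

View pics/w2.png

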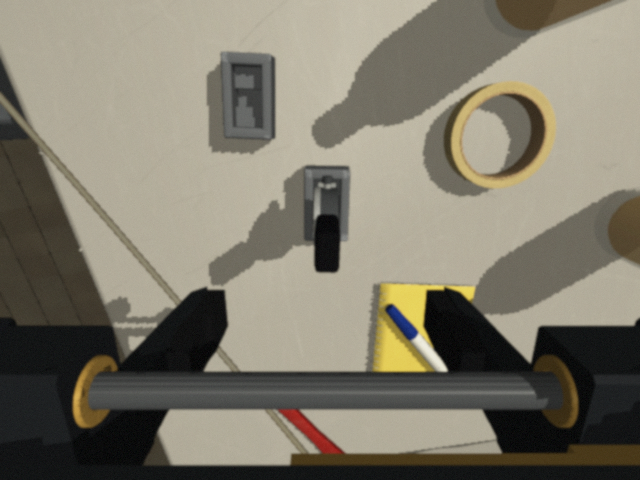

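```bash
python3 - <<'E'
from h import *
r=pickle.load(open("w2.pkl","rb"));im=r["pixels"];g=im.max(2)
cv2.imwrite("pics/w2c.png",cv2.resize(im[155:285,285:370],None,fx=4.5,fy=4.5,interpolation=cv2.INTER_CUBIC))
for row in range(168,276,8): print(row,g[row,296:358].tolist())
E
```

```text
168 [188, 182, 174, 168, 153, 136, 121, 110, 97, 91, 84, 79, 81, 77, 81, 78, 77, 77, 75, 72, 76, 74, 73, 74, 77, 74, 74, 72, 75, 75, 74, 72, 72, 72, 73, 74, 75, 73, 73, 72, 70, 74, 70, 69, 72, 72, 69, 73, 75, 76, 72, 78, 102, 140, 170, 185, 188, 190, 190, 189, 189, 189]
176 [112, 115, 114, 115, 115, 112, 106, 100, 90, 94, 106, 112, 115, 125, 125, 117, 106, 101, 98, 97, 100, 99, 101, 98, 98, 93, 79, 64, 61, 63, 62, 63, 65, 67, 69, 77, 88, 97, 103, 101, 105, 104, 104, 104, 102, 103, 111, 115, 125, 131, 129, 120, 120, 129, 152, 177, 187, 190, 189, 191, 190, 188]
184 [110, 111, 111, 110, 110, 115, 108, 101, 83, 88, 95, 104, 106, 104, 106, 104, 94, 78, 63, 63, 67, 88, 118, 140, 148, 145, 136, 112, 94, 94, 107, 120, 128, 129, 125, 130, 139, 140, 138, 116, 87, 65, 62, 56, 58, 67, 88, 99, 103, 103, 102, 109, 115, 136, 162, 180, 186, 189, 186, 189, 190, 190]
192 [110, 114, 112, 111, 113, 114, 108, 94, 86, 88, 97, 103, 104, 103, 106, 105, 94, 87, 97, 116, 124, 129, 127, 119, 97, 71, 59, 54, 58, 55, 56, 56, 54, 56, 50, 53, 54, 54, 55, 54, 54, 60, 55, 53, 58, 75, 91, 102, 103, 103, 104, 106, 120
[... 2191 characters left out ...]
48, 101, 147, 175, 180, 184, 183, 180, 181, 180, 178, 179, 182, 182, 181, 179, 180, 180, 179, 182]
264 [180, 184, 182, 182, 181, 182, 183, 181, 182, 184, 183, 182, 184, 185, 184, 182, 177, 149, 99, 43, 22, 14, 18, 16, 16, 14, 14, 17, 14, 21, 15, 19, 16, 21, 17, 16, 18, 19, 20, 19, 21, 27, 60, 120, 163, 178, 180, 180, 182, 181, 181, 181, 181, 181, 180, 181, 180, 179, 180, 181, 181, 182]
272 [183, 182, 183, 185, 183, 183, 181, 182, 182, 179, 180, 184, 183, 181, 181, 181, 180, 178, 177, 170, 151, 138, 128, 118, 113, 111, 110, 112, 111, 113, 112, 113, 110, 112, 104, 97, 94, 96, 103, 121, 139, 156, 173, 178, 179, 181, 184, 180, 182, 183, 181, 183, 180, 181, 180, 178, 180, 181, 180, 181, 181, 181]
```

View pics/w2c.png

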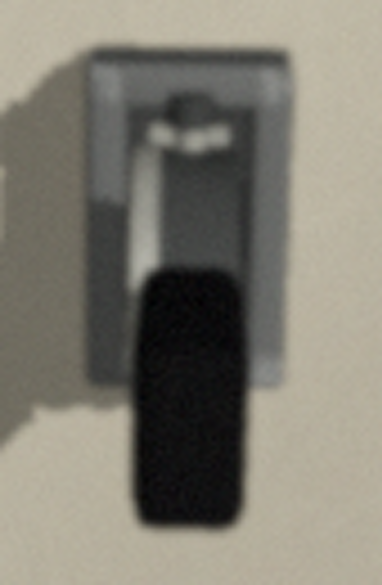

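```bash
python3 - <<'E'
from h import *
r=pickle.load(open("w2.pkl","rb"));g=r["pixels"].max(2).astype(float)
def sub(p,lev):
    idx=np.where((p[:-1]-lev)*(p[1:]-lev)<=0)[0];return [i+(p[i]-lev)/(p[i]-p[i+1]) for i in idx]
L=[];R=[]
for row in range(247,266,2):
    p=g[row,305:355];c=sub(p,95);L.append((305+c[0],row));R.append((305+c[-1],row))
PL=onplane(r,L,.16);PR=onplane(r,R,.16)
yaw=lambda P:np.degrees(np.arctan2(-(P[0]-P[-1])[0],(P[0]-P[-1])[1]))
print("grip yaw",yaw(PL),yaw(PR),"width",np.linalg.norm((PR-PL)[:,:2],axis=1).mean())
v=np.array([np.cos(np.radians(-10.5)),np.sin(np.radians(-10.5))]);n=np.array([-v[1],v[0]])
m=(PL+PR)[:,:2].mean(0)/2;yb=onplane(r,[(326.5,271.8)],.16)[0,:2]
print("along x",m@v,"y end",yb@n,"centre",v*(m@v)+n*(yb@n+.014))
H=[];
for row in range(178,232,4):
    p=g[row,335:365];c=sub(p,145);H.append((335+c[-1],row))
PH=onplane(r,H,.03);print("holder R yaw",yaw(PH),"x",(PH[:,:2]@v).mean())
print("holder top edge y", (onplane(r,[(326,172)],.03)[0,:2]@n)-.036)
print("TCP expected at grip:",np.array([.588,-.279])@v,np.array([.588,-.279])@n)
E
```

```text
grip yaw -10.96320312891918 -11.832404516804917 width 0.015812828279823353
along x 0.6297451635604354 y end -0.18039396228212118 centre [ 0.58887713 -0.27836962]
holder R yaw -11.270114127320133 x 0.6516827878376745
holder top edge y -0.17115009070795265
TCP expected at grip: 0.6289975972599144 -0.16717363022096068
```

```bash
python3 - <<'E'
from h import *
from workcell import arm,vision,jaws
y=np.radians(-11.3);p=np.array([.5889,-.2784])
jaws.grip(.06,20)
arm.move_to((*p,.20),Rdown(y)); arm.hold(.2); print(np.round(arm.get_position(),4),arm.get_time())
e=p-arm.get_position()[:2]
arm.line_to((*(p+e),.133),v=.1); arm.hold(.3); print(np.round(arm.get_position(),4),np.round(arm.get_contact_force(),2))
r=vision.get_image("wrist");cv2.imwrite("pics/w3.png",r["pixels"])
jaws.grip(.0,35); arm.hold(.2); print(arm.get_width(),np.round(arm.get_contact_force(),2),np.round(arm.get_position(),4),arm.get_time())
E
```

```text
[ 0.5894 -0.2788  0.2021] 4.7583
[ 0.5885 -0.2781  0.1334] [-0.94 -0.06  0.08]
0.015956154034217608 [ 0.42  0.6  -0.28] [ 0.5884 -0.278   0.133 ] 6.8583
```

View pics/w3.png

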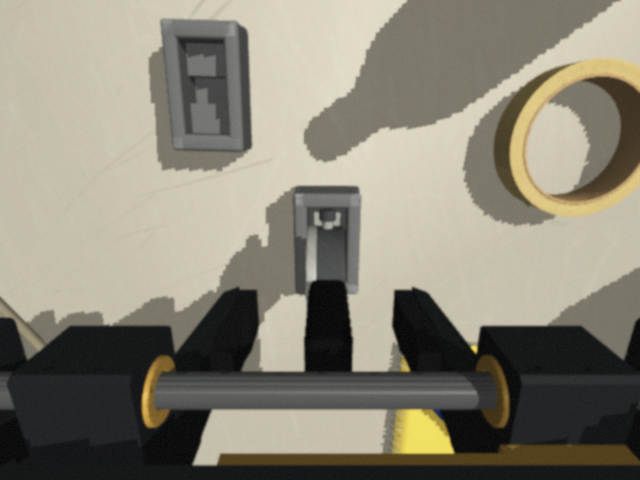

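```bash
python3 - <<'E'
from h import *
from workcell import arm,vision,jaws
p=arm.get_position()
arm.line_to((p[0],p[1],p[2]+.07),v=.08); arm.hold(.5); print(np.round(arm.get_position(),4),np.round(arm.get_contact_force(),2),arm.get_width(),np.round(arm.get_orientation(),4).tolist())
d={}
for n in ("wrist","scene","top"):
    r=vision.get_image(n);cv2.imwrite(f"pics/{n}4.png",r["pixels"]);d[n]=r
pickle.dump(d,open("v4.pkl","wb"));s=d["scene"]["pixels"]
cv2.imwrite("pics/scene4c.png",cv2.resize(s[180:380,280:480],None,fx=3,fy=3,interpolation=cv2.INTER_CUBIC))
print(arm.get_time(),np.round(arm.get_position(),4))
E
```

```text
[ 0.5883 -0.278   0.2029] [ 0.83  0.33 -2.75] 0.015854251822744997 [[0.9806, -0.196, -0.0001], [-0.196, -0.9806, 0.0], [-0.0001, -0.0, -1.0]]
8.5333 [ 0.5884 -0.278   0.203 ]
```

View pics/wrist4.png

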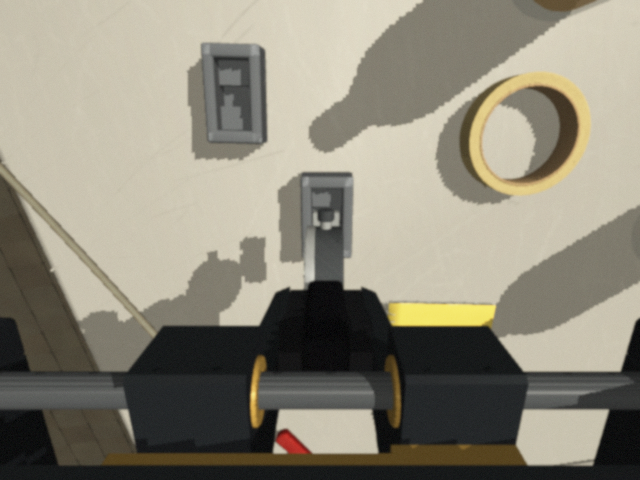

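View pics/scene4c.png

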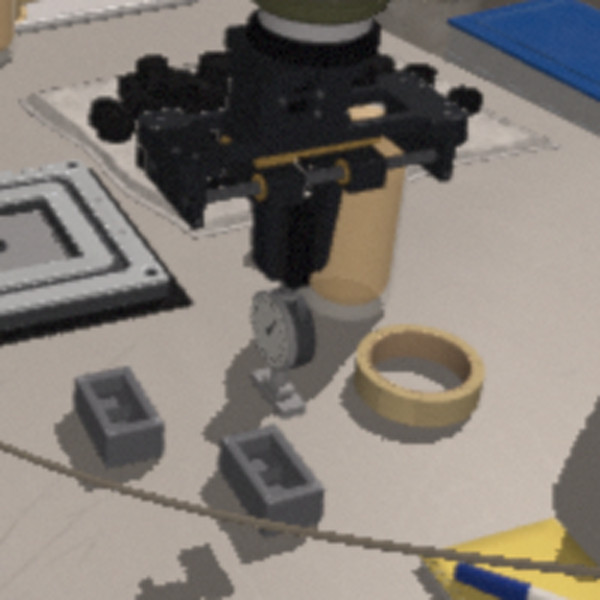

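```bash
python3 - <<'E'
from h import *
d=pickle.load(open("v4.pkl","rb"));r=d["wrist"]
im=r["pixels"];cv2.imwrite("pics/w4c.png",cv2.resize(im[180:300,280:370],None,fx=6,fy=5,interpolation=cv2.INTER_CUBIC))
a=np.radians(-11.3);v=np.array([np.cos(a),np.sin(a)]);n=np.array([-v[1],v[0]]);c=np.array([.5884,-.2780])
P=lambda x,y,z:np.r_[c+v*x+n*y,z]
zf=.203+.002-.119
for z in (zf,zf+.008):
  print(z,proj(r,[P(-.009,.022,z),P(.009,.022,z),P(0,.006,z),P(0,0,z)]).round(1).tolist())
print("dial",proj(r,[P(0,.0265,zf+.0555),P(-.0105,.0,zf+.082),P(.0105,.0,zf+.082)]).round(1))
E
```

```text
0.08600000000000002 [[312.5, 206.9], [338.8, 206.9], [325.7, 229.3], [325.7, 237.4]]
0.09400000000000003 [[312.1, 209.8], [339.3, 209.7], [325.7, 232.7], [325.7, 241.1]]
dial [[325.8 223.1]
 [304.5 290. ]
 [347.2 290. ]]
```

View pics/w4c.png

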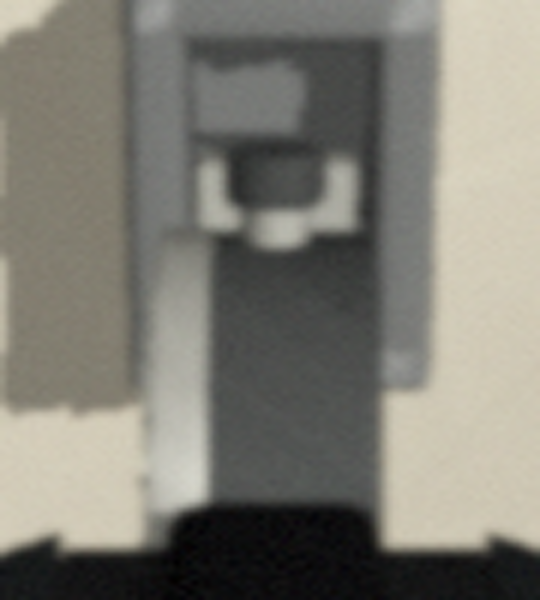

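```bash
python3 - <<'E'
from h import *
from workcell import arm,vision,jaws
S,Rm=np.load("marks.npy");a=np.arctan2(*(Rm-S)[::-1]);print(S,Rm,np.degrees(a))
R=Rdown(a)
arm.line_to((*S,.203),R,v=.17);arm.line_to((*S,.158),R,v=.08);arm.hold(.5)
p=arm.get_position();print(np.round(p,4),np.round(S-p[:2],4),np.round(arm.get_contact_force(),2))
d={}
for n in ("wrist","scene"):
    r=vision.get_image(n);cv2.imwrite(f"pics/{n}5.png",r["pixels"]);d[n]=r
pickle.dump(d,open("v5.pkl","wb"));s=d["scene"]["pixels"]
cv2.imwrite("pics/scene5c.png",cv2.resize(s[180:320,180:380],None,fx=4,fy=4,interpolation=cv2.INTER_CUBIC))
cv2.imwrite("pics/w5c.png",cv2.resize(d["wrist"]["pixels"][130:300,220:440],None,fx=3.6,fy=3.5,interpolation=cv2.INTER_CUBIC))
print(arm.get_time())
E
```

```text
[0.53249201 0.17174299] [0.64972648 0.14696691] -11.933171353743704
[0.5325 0.1717 0.1581] [-0.  0.] [-0.09  0.13 -3.04]
12.6583
```

View pics/w5c.png

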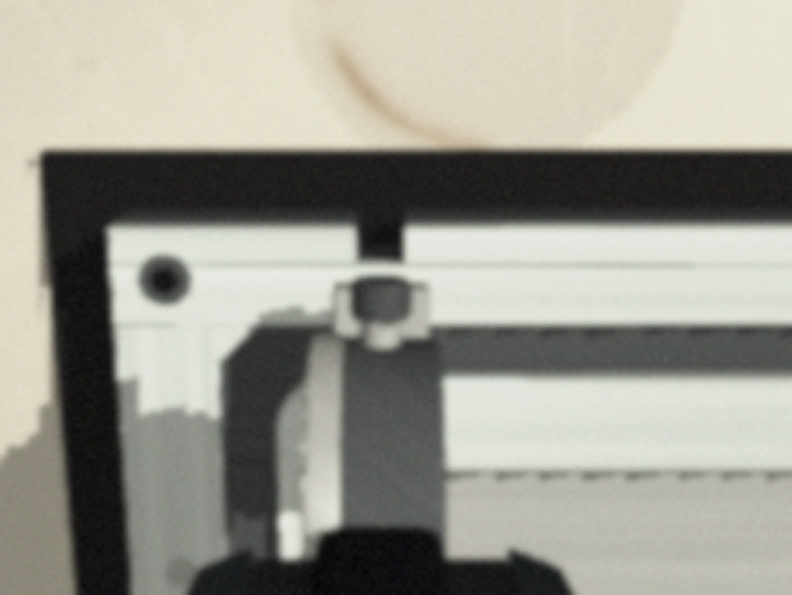

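View pics/scene5c.png

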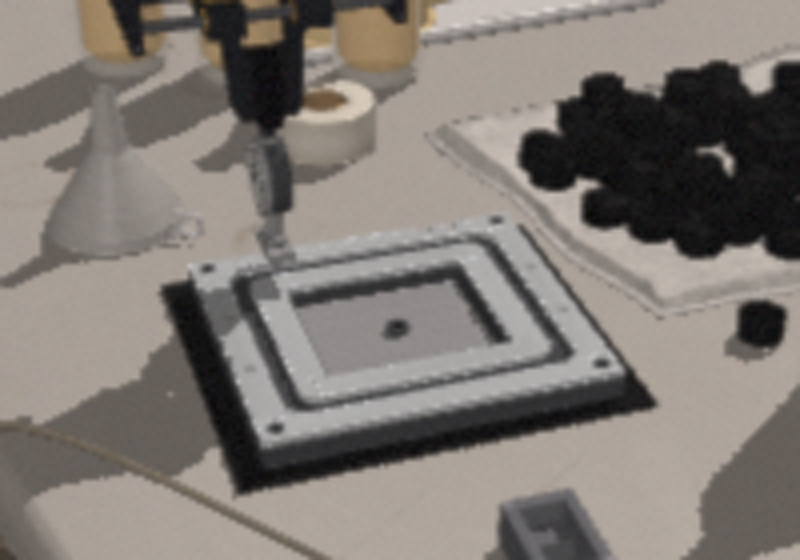

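```bash
python3 - <<'E'
from h import *
from workcell import arm
r=pickle.load(open("v5.pkl","rb"))["wrist"]
S,Rm=np.load("marks.npy");v=(Rm-S)/np.linalg.norm(Rm-S);n=np.array([-v[1],v[0]])
g=r["pixels"].max(2).astype(float)
for c in (370,400,430):
    p=g[210:250,c];i=np.where((p[:-1]-140)*(p[1:]-140)<=0)[0];e=[210+k+(p[k]-140)/(p[k]-p[k+1]) for k in i]
    Q=onplane(r,[(c,x) for x in e],.024)[:,:2]@n-S@n;print(c,np.round(e,1),np.round(Q*1e3,2))
g2=onplane(r,[(220+359/3.6,192),(220+404/3.6,192)],.024)[:,:2]@v-S@v;print("notch edges mm",g2*1e3)
p=arm.get_position();f0=np.array(arm.get_contact_force());z=.1455
arm.line_to((*S,z),v=.03);arm.hold(.3)
for z in (.1455,.1435,.142,.141,.140,.139):
    arm.line_to((*S,z),v=.02);arm.hold(.25);f=np.array(arm.get_contact_force());print(z,np.round(arm.get_position(),4),np.round(f-f0,2))
    if f[2]-f0[2]>5.5: break
print(arm.get_time())
E
```

```text
370 [222.7 236.7] [ 5.8  -5.14]
400 [222.5 236.7] [ 5.95 -5.15]
430 [222.5 236.7] [ 5.95 -5.13]
notch edges mm [-4.1916732   4.83223037]
0.1455 [0.5325 0.1718 0.1455] [-0.98  0.33 -0.22]
0.1435 [0.5325 0.1717 0.1435] [-0.88  0.51  0.4 ]
0.142 [0.5325 0.1717 0.142 ] [-0.46  0.47  0.18]
0.141 [0.5325 0.1717 0.141 ] [-1.26 -0.33  0.93]
0.14 [0.5326 0.1718 0.1402] [-1.18  0.07  4.73]
0.139 [0.5325 0.1717 0.139 ] [-1.03 -0.34  5.61]
16.525
```

```bash
python3 - <<'E'
from h import *
from workcell import arm,vision
S,Rm=np.load("marks.npy")
def F(k=6):
    return np.mean([np.array(arm.get_contact_force()) for _ in range(k) if arm.hold(.03) is None],0)
for z in (.138,.137,.1365):
    arm.line_to((*S,z),v=.02);arm.hold(.15);f=F();print(z,np.round(arm.get_position(),4),np.round(f,2),np.round(arm.get_torque(),2))
    if f[2]>5: break
d={}
for n in ("wrist","scene"):
    r=vision.get_image(n);cv2.imwrite(f"pics/{n}6.png",r["pixels"]);d[n]=r
pickle.dump(d,open("v6.pkl","wb"));s=d["scene"]["pixels"]
cv2.imwrite("pics/scene6c.png",cv2.resize(s[195:265,215:285],None,fx=8,fy=8,interpolation=cv2.INTER_CUBIC))
cv2.imwrite("pics/w6c.png",cv2.resize(d["wrist"]["pixels"][130:300,220:440],None,fx=3.6,fy=3.5,interpolation=cv2.INTER_CUBIC))
print(arm.get_time())
E
```

```text
return _methods._mean(a, axis=axis, dtype=dtype,
  ret = ret.dtype.type(ret / rcount)
Traceback (most recent call last):
IndexError: invalid index to scalar variable.
```

```bash
cat >> h.py <<'E'
def F(arm,k=5):
    o=[]
    for _ in range(k):
        arm.hold(.03);o.append(arm.get_contact_force())
    return np.mean(o,0)
E
python3 - <<'E'
from h import *
from workcell import arm,vision
S,Rm=np.load("marks.npy")
for z in (.138,.137,.1365):
    if z<.138: arm.line_to((*S,z),v=.02);arm.hold(.15)
    f=F(arm);print(z,np.round(arm.get_position(),4),np.round(f,2),np.round(arm.get_torque(),2))
    if f[2]>5: break
d={}
for n in ("wrist","scene"):
    r=vision.get_image(n);cv2.imwrite(f"pics/{n}6.png",r["pixels"]);d[n]=r
pickle.dump(d,open("v6.pkl","wb"));s=d["scene"]["pixels"]
cv2.imwrite("pics/scene6c.png",cv2.resize(s[195:265,215:285],None,fx=8,fy=8,interpolation=cv2.INTER_CUBIC))
cv2.imwrite("pics/w6c.png",cv2.resize(d["wrist"]["pixels"][130:300,220:440],None,fx=3.6,fy=3.5,interpolation=cv2.INTER_CUBIC))
print(arm.get_time())
E
```

```text
0.138 [0.5325 0.1717 0.138 ] [-0.03 -0.03  3.74] [-0.06  0.1  -0.05]
0.137 [0.5325 0.1718 0.137 ] [ 0.08 -0.11  4.39] [-0.04  0.13  0.02]
0.1365 [0.5326 0.1717 0.1365] [-0.25  0.26  5.4 ] [-0.09  0.11  0.04]
18.525
```

View pics/w6c.png

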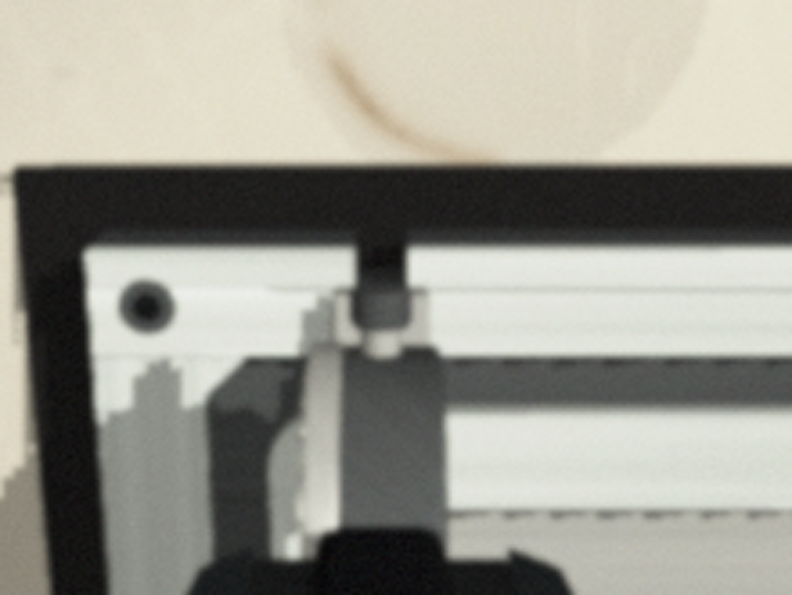

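View pics/scene6c.png

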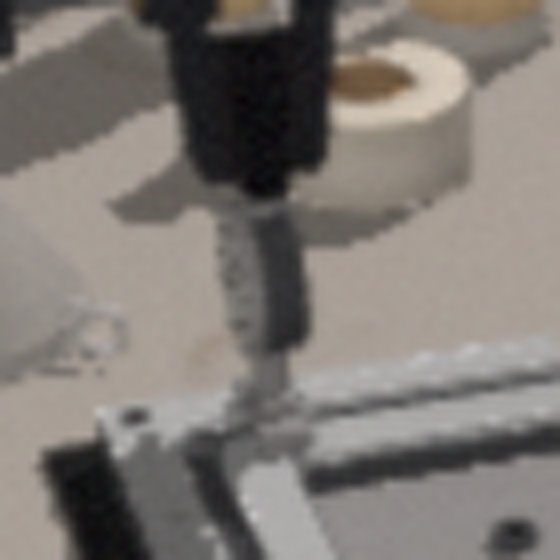

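```bash
python3 - <<'E'
from h import *
from workcell import arm,vision
S,Rm=np.load("marks.npy")
t=arm.get_time();arm.line_to((*Rm,.1365),v=.02);print(arm.get_time()-t,np.round(arm.get_position()[:2]-Rm,4),np.round(arm.get_contact_force(),2))
arm.hold(.4)
f=F(arm);print(np.round(arm.get_position(),4),np.round(arm.get_position()[:2]-Rm,4),np.round(f,2),np.round(arm.get_torque(),2),arm.get_width(),np.round(arm.get_orientation(),4).tolist())
d={}
for n in ("wrist","scene","top"):
    r=vision.get_image(n);cv2.imwrite(f"pics/{n}7.png",r["pixels"]);d[n]=r
pickle.dump(d,open("v7.pkl","wb"));s=d["scene"]["pixels"]
cv2.imwrite("pics/scene7c.png",cv2.resize(s[175:265,245:355],None,fx=6,fy=6,interpolation=cv2.INTER_CUBIC))
cv2.imwrite("pics/w7c.png",cv2.resize(d["wrist"]["pixels"][130:300,220:440],None,fx=3.6,fy=3.5,interpolation=cv2.INTER_CUBIC))
print(arm.get_time())
E
```

```text
6.1417 [-0.0014  0.0004] [-5.58  1.87  4.9 ]
[0.6483 0.1473 0.136 ] [-0.0014  0.0004] [-5.01  1.43  5.64] [ 0.2   1.27 -0.  ] 0.015632886840143974 [[0.9784, -0.2064, -0.0043], [-0.2064, -0.9785, 0.0004], [-0.0043, 0.0005, -1.0]]
25.3833
```

View pics/w7c.png

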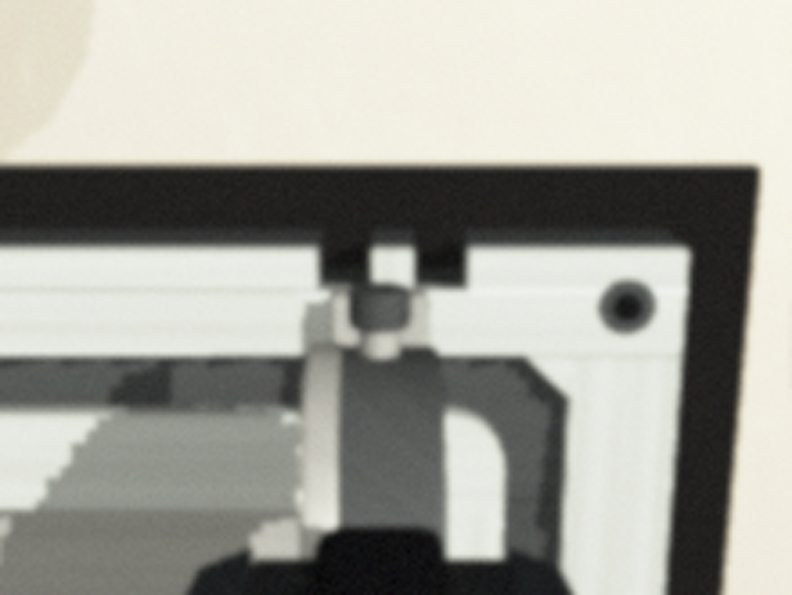

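View pics/scene7c.png

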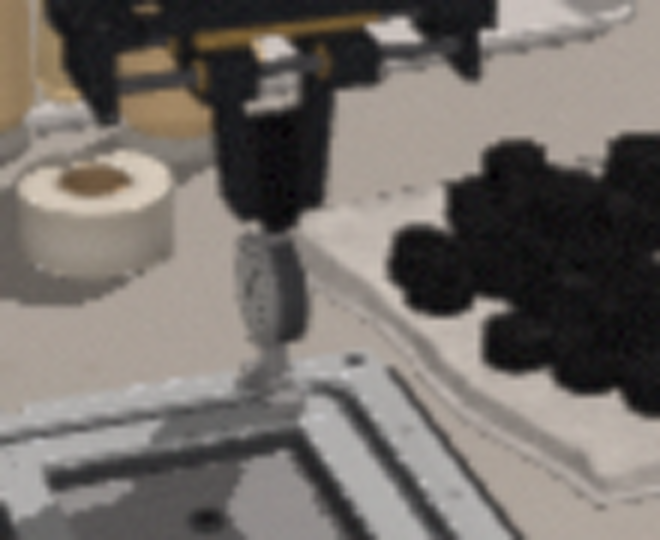

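View pics/top7.png

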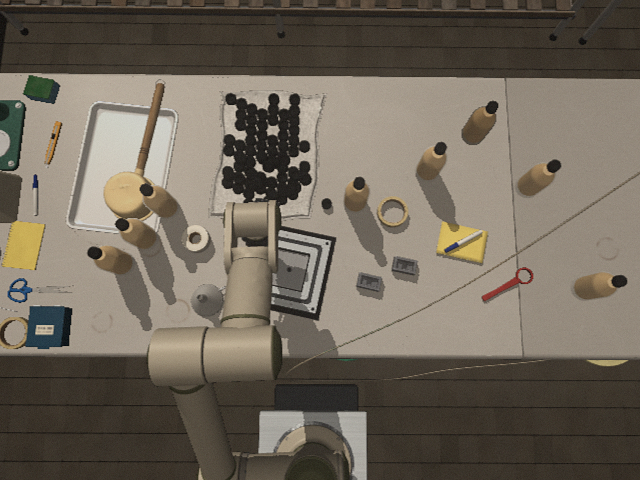

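```bash
python3 - <<'E'
from h import *
from workcell import arm,vision
from scipy.spatial.transform import Rotation as Ro
S,Rm=np.load("marks.npy");v=(Rm-S)/np.linalg.norm(Rm-S);n=np.array([-v[1],v[0]])
R0=Rdown(np.arctan2(v[1],v[0]))
# rotate about plate y so tool z leans +v: z=(0,0,-1)->(+e,0,-1): rotation about n by -e
R=Ro.from_rotvec(np.r_[n,0]*-.004).as_matrix()@R0;print(R[:,2])
arm.line_to((*(Rm+v*.0018),.1368),R,v=.01);arm.hold(.5)
f=F(arm);p=arm.get_position();print(np.round([(p[:2]-Rm)@v,(p[:2]-Rm)@n,p[2]],4),np.round(f,2),np.round(arm.get_torque(),2),np.round(arm.get_orientation(),4).tolist())
r=vision.get_image("wrist");pickle.dump(r,open("w8.pkl","wb"))
cv2.imwrite("pics/w8c.png",cv2.resize(r["pixels"][130:300,220:440],None,fx=3.6,fy=3.5,interpolation=cv2.INTER_CUBIC))
g=r["pixels"].max(2);print("tooth",g[203,300:356].tolist());print("foot",g[221,305:350].tolist());print("dial",g[250,290:350].tolist())
print(arm.get_time())
E
```

```text
[ 3.91354732e-03 -8.27080426e-04 -9.99992000e-01]
[6.000e-04 1.000e-04 1.363e-01] [-3.79  1.1   5.72] [ 0.2   1.18 -0.01] [[0.9784, -0.2066, 0.0003], [-0.2066, -0.9784, -0.0004], [0.0004, 0.0003, -1.0]]
tooth [234, 236, 233, 216, 169, 101, 47, 30, 29, 25, 22, 20, 18, 20, 19, 21, 23, 39, 94, 166, 215, 229, 228, 228, 230, 232, 234, 234, 233, 228, 192, 125, 60, 32, 21, 26, 23, 24, 23, 20, 22, 23, 26, 26, 52, 114, 183, 226, 235, 236, 236, 235, 235, 235, 234, 235]
foot [156, 153, 154, 154, 155, 149, 149, 163, 186, 197, 192, 169, 123, 76, 61, 61, 67, 78, 84, 84, 88, 93, 92, 93, 91, 89, 87, 94, 129, 165, 190, 196, 198, 201, 210, 227, 234, 232, 232, 233, 233, 232, 234, 234, 233]
dial [150, 149, 149, 149, 151, 151, 151, 152, 165, 173, 167, 166, 164, 171, 183, 187, 192, 193, 195, 195, 194, 196, 186, 163, 128, 99, 92, 89, 93, 89, 90, 90, 87, 91, 93, 90, 91, 91, 90, 90, 89, 91, 89, 89, 89, 89, 93, 91, 90, 89, 90, 91, 116, 172, 215, 228, 226, 220, 211, 193]
26.4333
```

View pics/w8c.png

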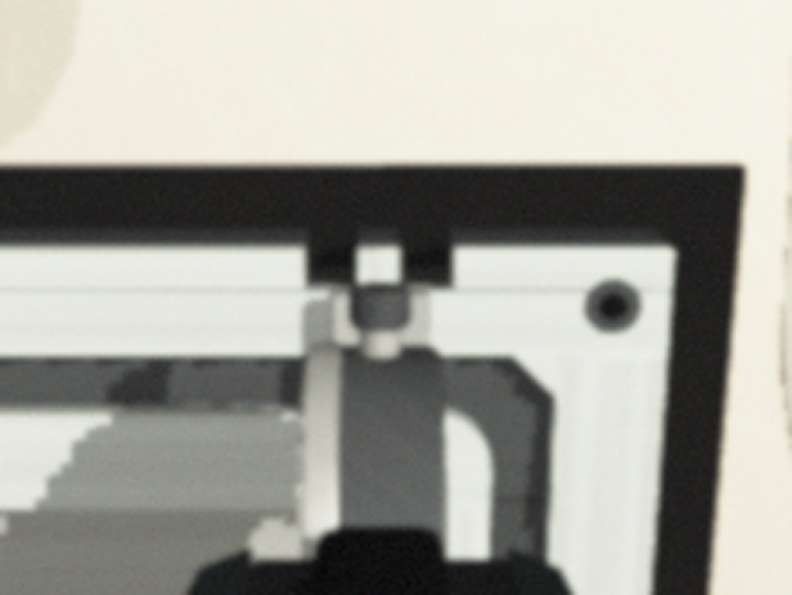

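```bash
python3 - <<'E'
from h import *
from workcell import arm,ticket
S,Rm=np.load("marks.npy");p=arm.get_position();print(np.round(p[:2]-Rm,4),p[2],np.round(F(arm),2),arm.get_width(),arm.get_time())
ticket.close_job()
E
```

```text
[ 0.0006 -0.    ] 0.13631299326149654 [-4.43  1.47  5.36] 0.0157256726683702 26.6
the job is handed in; nothing more can be done
```

I lifted the gauge out of the farther holder, stood it in the groove at the single notch, and drew it 120 mm along to the tooth between the pair of notches. I then handed the job in with it still gripped and pressed, at 26.6 s of the 54 s allowed.

**Draw:** it took 6.1 s, about 2 cm/s, with no lift. Friction left it about 2 mm short of the tooth, so I pushed it the rest of the way in the same direction with a slow correction. I also took out a 0.25° tilt.

**Last checks:**
- **Position:** the gripper is 0.6 mm past the read mark. In the wrist picture the foot is centred on the tooth to about 0.6 mm (column 325.8 against 324.9).
- **Upright:** the tool is within about 0.03° of vertical. I judged foot and gauge from the wrist and scene pictures.
- **Press:** about 5.4 N. Force and height both put the grip about 4–4.7 mm down, of the 8 mm to its stop.
- **Grip:** the jaws read 15.7 mm on the 16 mm grip.
- **Other things:** the top picture taken after the main draw showed the bystanders where they started. I took no top picture after the small correction.

**Less certain:**
- About 4.5 N of sideways friction was still on the tool at hand-in.
- I could not see or measure the pin on the groove's floor directly. It follows from the foot's alignment over the groove.

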